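Check the wear of a couch-step tread

ROBOT

A 6-joint arm with a two-finger parallel gripper is mounted at the origin on a cart in front of the work surface, level with it; the furniture and walls round the work are solid. World frame = base frame: x ahead of the robot, y to its left, z up, the work surface at z = 0. Lengths are in mm, angles in rad, forces in N, time in s.
With the tool pointing down it reaches from about 400 to 925 mm from the base axis. Payload 12.5 kg.
Tool frame: the origin (TCP) lies at the very end of the fingers, on their centre line; the grasp point (between the pads) lies 19 mm behind it; z points along the fingers, y is the direction in which the jaws open and shut (so a half turn about z gives the same grasp; the last joint's range is limited). The gripper opens to 95 mm and grips with 3 to 60 N. Pads are 20 mm wide; open, the fingers measure 119 mm over their backs; the gripper's body (75 mm by 180 mm) begins 59 mm behind the grasp point.
Start: joints at [1.121, 0.491, 1.559, -0, 1.092, -0.106], TCP at [210.651, 588.45, 214.661] pointing down, gripper open.
Joint ranges: [-3.1, 3.1], [-0.84, 2.19], [0.05, 2.79], [-1.13, 4.28], [0.06, 2.93], [-2.69, 2.69]. Speed limits (rad/s): [2.22, 2.22, 2.79, 3.14, 3.14, 3.14].

INTERFACE

Orientations are given as [roll, pitch, yaw] about the fixed x, y, z axes, in that order (R = Rz(yaw) Ry(pitch) Rx(roll)).
In Python, from cell import env gives the robot as it stands.
- The arm moves only by the shell command python3 -m pendant 'ROWS'. ROWS is JSON, a list that holds one entry, the list of rows, each a list of 5 numbers: the opening, from 0 (shut) to 1 (fully open), then the shift along the tool's x, y, z in m, then the turn about the tool's z in rad. A call has exactly 8 rows; each row is the pose to reach, as a shift and turn from the pose commanded when the call began, along the tool's axes at that moment; what a row does not reach only later rows make up. A row lasts 1/10 s, in which the tool goes at most 50 mm and 8.59 degrees, less where a joint would pass 70% of its speed; a pose out of reach is approached as far as the arm can. A call with a gripper value outside its range is refused whole. The fingers move at their own pace and stop on an object; the grip force is fixed at half the most. Time passes only in rows, so rows that repeat a pose let the fingers close, or fill a call up. It gives the time, the measured TCP pose, the force and the opening at its end, in the units of the state.
- env.state(): the state, without advancing time (a new reading comes with each control period).
- env.read_camera(name): name is "scene" or "top" or "wrist"; returns a dict with "image" (480x640x3 uint8, blue, green, red), "range_z" (480x640 float32, mm along the optical axis (not along the pixel's ray), 0 where there is no reading), "fx", "fy", "cx", "cy" (pixels), "rvec" (rotation vector, rad) and "tvec" (3), from world to camera coordinates, as OpenCV has them; the wrist camera has in their place "tool_from_camera" (4x4, takes a point from camera to tool coordinates, whose origin is the TCP and whose axes are the flange's). Camera axes: x right, y down, z forward; pixel columns grow to the right and rows downward; lengths in mm; the calibration is good to about 2 mm. A picture is of the moment at which its call begins: read the wrist's pose just before it.
- env.job_done(): hands the job in, once; it reports no verdict.
The state is a dict: "t": time; "joints": joint angles; "qvel": joint speeds; "tau": joint torques, N m; "eef_pos": TCP position; "tcp_rot": TCP orientation; "ft_force": force on the tool from outside, world axes, zero at the start; "moment": the same for the moment, N m; "opening": opening from 0.0 (shut) to 1.0 (fully open).
Only numpy, scipy, OpenCV 4.12 (cv2) and the standard library are available. Lean on these libraries where they do the work, as an engineer would, in place of code of your own. Each camera call takes 0.05 s, during which the arm holds its last target. There are 200 camera calls.

TASK

Take the depth gauge from its holder, push its sprung probe into the wide middle groove of the dark rubber step tread, with the long foot across the groove, and press gently (about 12 N, never 20 N) until the foot sits flat on the ribs; keep it there for a second. The probe stays where the groove left it, so read the depth: it is what still sticks out below the foot. If the groove is at least 9.5 mm deep (probe pushed in by no more than half its 19 mm), stand the gauge in the holder with two pins, otherwise in the holder with one pin, let go, and leave the things round about where they are.

Things in the scene. Friction and masses are not known exactly. Their poses are not given: they have to be found in the camera images.
- gauge_centre (a point): centre of the gauge's upright grey housing (26 mm in x, 30 mm in y, 60 mm high), 38 mm above the underside of its steel foot (28 mm in x, 64 mm in y, 8 mm thick) and 30 mm below the housing's top; z up, y along the foot. Grasp the housing's sides.
- probe_tip (a point): tip of the gauge's probe, a steel rod 6 mm thick with a tapered end; it sticks out 19 mm straight below the middle of the foot when fully out
- probe (a joint): how far the probe is pushed into the gauge, m: 0 fully out (start), 0.019 fully in; what still sticks out is 0.019 minus this. It yields at about 4 N against a light spring and a friction brake; the brake keeps the reading and the probe does not come out again, so do not press it on top of a rib: a touch under 3 N does not shift it.
- tread: step tread fixed to the worktop: aluminium plate 132 (x) by 108 (y) by 8 mm, origin at the centre of its underside; on it dark rubber, 120 by 96 mm, with grooves along x: the middle one 9 mm wide, the others 2.5 mm. The ribs stand 4 to 15 mm above the groove's floor (worn by an unknown amount). Floor and ribs together give 1 mm for each 12 N.
- groove (a point): the middle of the floor of the tread's wide groove, 18 mm above the worktop, under the centre of the tread; x along the groove, y across it, z up. Anywhere within 40 mm of it along the groove will do.
- holder_start_seat (a point): fixed white holder without pins, 54 (x) by 90 (y) by 34 mm high, from which the gauge is taken. All three have a pocket in the top, 34 by 70 mm and 6 mm deep, for the foot, and below it a hole 16 mm square, 22 mm deep, for the probe. Point: middle of the pocket's floor, 28 mm above the worktop; z up, y along the pocket.
- holder_fit_seat (a point): like holder_start_seat, for the holder with two dark steel pins (8 mm thick, 10 mm high, 60 mm apart) on its far rim (+x): for a tread that is fit for use. Middle of the pocket's floor, 28 mm above the worktop; z up, y along the pocket.
- holder_worn_seat (a point): like holder_start_seat, for the holder with one dark steel pin (8 mm thick, 10 mm high) in the middle of its far rim (+x): for a worn tread. Middle of the pocket's floor, 28 mm above the worktop; z up, y along the pocket.
- specimen_cup: bystander: specimen cup with a red screw lid, 62 mm across, 72 mm high; origin at the centre of its underside
- lancet_carton: bystander: small carton, 55 by 86 by 48 mm; origin at the centre of its underside
- meter: bystander: white hand-held meter, 93 by 52 by 20 mm, lying flat; origin at the centre of its underside
- timer: bystander: white timer, 58 by 66 by 17 mm, lying flat; origin at the centre of its underside
- gauge: the depth gauge as a whole, about 0.15 kg; origin at the middle of the underside of its foot; z up, y along the foot. It stands in the holder without pins at the start, probe fully out. A stem with a black cap stands 9 mm out of the housing's top and rises by as much as the probe is pushed in.

How it is judged (in metres and radians):
On the way:
1. the probe stands on the floor of the wide groove while the foot is pressed flat (within 0.05 rad) on the ribs with 7 to 20 N, for 0.7 s (x of probe_tip in the frame of groove between -0.05 and 0.05 m and y of probe_tip in the frame of groove between -0.006 and 0.006 m and z of probe_tip in the frame of groove between -0.004 and 0.002 m and angle between the z axis of gauge and the z axis of groove, either way round below 0.05 rad and contact force between gauge and tread above 7 N), for 0.7 s.
At the end, for the whole second after the job is handed in: Gauge released, at rest, upright (0.08 rad), its foot within 6 mm of the middle of a pocket and on its floor (3 mm): two-pin holder if the probe reads at least 9.5 mm deep, one-pin holder if less (from 8 to 11 mm either holder is accepted) (((value of joint probe below 0.011 m and (horizontal distance between gauge and holder_fit_seat below 0.006 m and z of gauge in the frame of holder_fit_seat between -0.003 and 0.002 m)) or (value of joint probe above 0.008 m and (horizontal distance between gauge and holder_worn_seat below 0.006 m and z of gauge in the frame of holder_worn_seat between -0.003 and 0.002 m))) and angle between gauge's own z axis and vertical below 0.08 rad and linear speed of gauge below 0.02 m/s); the robot touches nothing.
It fails at once if the gauge is pressed on the tread with 20 N or more (contact force between gauge and tread above 20 N).
It fails at once if the specimen cup is shoved by more than 20 mm (distance of specimen_cup from where it was at the start of the episode above 0.02 m).
It fails at once if the small carton is shoved by more than 20 mm (distance of lancet_carton from where it was at the start of the episode above 0.02 m).
It fails at once if the hand-held meter is shoved by more than 20 mm (distance of meter from where it was at the start of the episode above 0.02 m).
It fails at once if the timer is shoved by more than 20 mm (distance of timer from where it was at the start of the episode above 0.02 m).
It also fails if it takes over 48 s, if anything falls off the work surface, if the arm or the gripper's body presses on something with over 40 N, if the wrist force passes 120 N, or if a joint passes its speed limit or range.

## Working session

There is one attempt and no reset: what is moved stays moved. The work goes in short steps, Python scripts to look and compute and a shell command to move; the robot and the scene stay as the last step left them, time stands still between calls to the robot, and variables do not carry over. Pictures are saved under pics/ and viewed, about 8 in all and at most 12, crops included, and the job is handed in when it is done.

```bash
mkdir -p pics; ls
cat > h.py <<'E'
import numpy as np, cv2
from cell import env
def cam(n):
    c=env.read_camera(n); return c
def pts(c,s=None):
    z=c["range_z"]; v,u=np.mgrid[:480,:640]
    P=np.stack([(u-c["cx"])/c["fx"]*z,(v-c["cy"])/c["fy"]*z,z],-1)
    if "rvec" in c:
        R=cv2.Rodrigues(np.array(c["rvec"],float))[0]; W=(P-np.array(c["tvec"]).ravel())@R
    else:
        T=np.array(c["tool_from_camera"]); W=P@T[:3,:3].T+T[:3,3]
        from scipy.spatial.transform import Rotation as Ro
        W=W@Ro.from_euler("xyz",s["tcp_rot"]).as_matrix().T+np.array(s["eef_pos"])
    W[z<=0]=np.nan
    return W
E
python3 - <<'E'
from h import *
print(env.state())
for n in("top","scene"):
    c=cam(n); cv2.imwrite(f"pics/{n}0.png",c["image"]); W=pts(c); np.savez(f"{n}0.npz",W=W,im=c["image"])
    print(n,c["fx"],np.array(c["rvec"]).ravel(),np.array(c["tvec"]).ravel(),W[::120,::160].round().tolist())
E
```

```text
pics
{'t': 0.0, 'joints': array([ 1.12141372e+00,  4.91554335e-01,  1.55946174e+00, -3.63543840e-05,
        1.09171202e+00, -1.05600269e-01]), 'qvel': array([ 1.82195377e-03,  1.22406048e-03, -5.82346836e-04, -8.90178172e-04,
       -3.17253444e-03,  2.53624209e-05]), 'tau': array([ 4.83421627e-04, -6.12661314e+01, -2.58164424e+01,  6.91550947e-02,
        4.85147769e-02, -8.25104780e-05]), 'eef_pos': array([210.53250017, 588.20328784, 214.06076749]), 'tcp_rot': array([-3.14046014e+00, -8.76172842e-05,  2.79782704e+00]), 'ft_force': array([ 0.01809181, -0.23492951, -0.7840052 ]), 'moment': array([-0.00916875, -0.00240513,  0.00250816]), 'opening': 1.0029782233810645}
top 456.3938503732648 [ 2.14445124 -2.19038796  0.10040002] [ 83.51959961 504.14144383 921.35719   ] [[[1023.0, 722.0, 68.0], [935.0, 343.0, 188.0], [1021.0, 50.0, 45.0], [943.0, -250.0, 152.0]], [[964.0, 1078.0, -447.0], [1022.0, 628.0, -633.0], [773.0, 55.0, 0.0], [765.0, -294.0, -0.0]], [[580.0, 1086.0, -484.0], [603.0, 681.0, -804.0], [509.0, 61.0, 2.0], [502.0, -278.0, 1.0]], [[199.0, 1082.0, -504.0], [144.0, 675.0, -803.0], [259.0, 67.0, 2.0], [119.0, -542.0, -809.0]]]
scene 534.5522935461944 [ 2.13479436 -0.7125563   0.36318158] [-378.18980406  247.78852129  629.65924471] [[[230.0, 575.0, 349.0], [698.0, 1073.0, 184.0], [1019.0, 738.0, 206.0], [915.0, 129.0, 342.0]], [[200.0, 1070.0, -48.0], [634.0, 1081.0, -173.0], [1018.0, 735.0, -147.0], [959.0, 110.0, 107.0]], [[84.0, 1078.0, -405.0], [312.0, 267.0, -3.0], [538.0, 95.0, -0.0], [768.0, -75.0, -1.0]], [[48.0, -96.0, 215.0], [359.0, 725.0, -811.0], [376.0, -121.0, 1.0], [548.0, -256.0, 7.0]]]
```

View pics/top0.png

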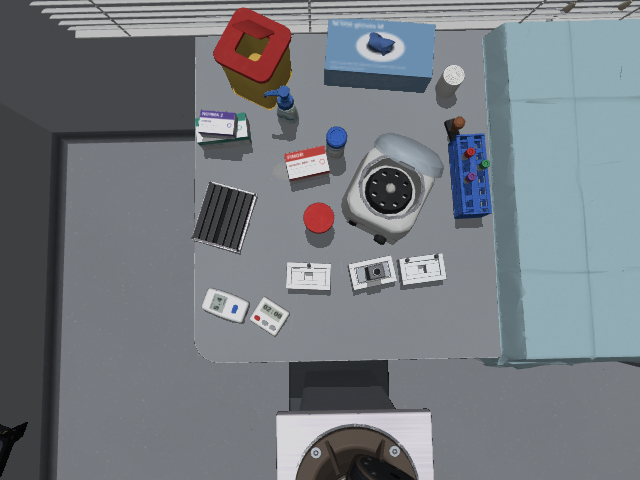

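View pics/scene0.png

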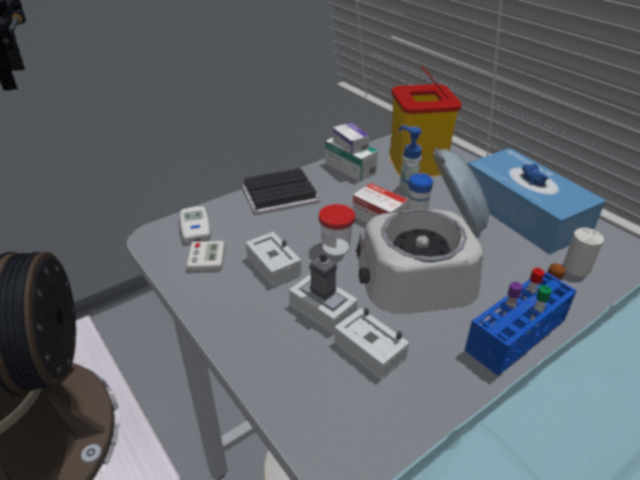

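The top view shows, from left to right: the tread at (225,217) turned by about 15°, the one-pin holder at (309,277), the gauge in the start holder at (372,272), and the two-pin holder at (423,268). The scene view agrees. Next I'll measure them.

Run:
```python
from h import *
c=cam("top"); im=c["image"]; W=pts(c); hsv=cv2.cvtColor(im,cv2.COLOR_BGR2HSV)
R=cv2.Rodrigues(np.array(c["rvec"],float))[0]; t=np.array(c["tvec"],float).ravel()
C=-R.T@t
def ray(p,z):
    d=np.array([(p[0]-c["cx"])/c["fx"],(p[1]-c["cy"])/c["fy"],1])@R
    return C+d*(z-C[2])/d[2]
print("cam",C)
def rect(m,z,name):
    n,l,s,_=cv2.connectedComponentsWithStats(m.astype(np.uint8)); k=1+s[1:,4].argmax()
    v,u=np.where(l==k)
    P=np.array([ray(p,z)[:2] for p in zip(u,v)],np.float32)
    r=cv2.minAreaRect(P); print(name,s[k],np.round(r[0],1),np.round(r[1],1),round(r[2],1),"medz",np.nanmedian(W[v,u,2]))
V=hsv[...,2];S=hsv[...,1]
def box(x0,y0,x1,y1):
    m=np.zeros((480,640),bool);m[y0:y1,x0:x1]=1;return m
Z=W[...,2]
for nm,b in dict(worn=(280,255,338,298),start=(342,250,397,298),fit=(397,248,452,294)).items():
    rect(box(*b)&(V>175)&(S<40),34,nm+" white")
    rect(box(*b)&(Z>20)&(Z<45),34,nm+" depth")
    rect(box(*b)&(Z>80),96,nm+" high")
b=box(185,175,265,260)
rect(b&(V<75),25,"rubber V"); rect(b&(Z>14),28,"rubber depth"); rect(b&(Z>4),8,"plate depth")
rect(b&(Z<13)&(Z>4),8,"plate ring")
print("tread Z hist",np.histogram(Z[b&(Z>5)],bins=range(4,40,2)))
print(Z[217,190:262].round().tolist())
big=np.hstack([cv2.resize(im[175:260,185:270],(380,380),interpolation=cv2.INTER_CUBIC),cv2.resize(im[240:310,280:350],(0,0),fx=1,fy=1)]) if 0 else None
cv2.imwrite("pics/crop1.png",np.vstack([cv2.resize(im[245:300,280:455],(788,248),interpolation=cv2.INTER_CUBIC),cv2.copyMakeBorder(cv2.resize(im[180:255,190:265],(340,340),interpolation=cv2.INTER_CUBIC),0,0,0,448,cv2.BORDER_CONSTANT)]))
```

```text
cam [412.14808068  67.6987914  967.25592462]
worn white [286 262  45  28 993] [433.3  87.6] [88.6 52.8] 86.6 medz 32.55672451580902
worn depth [ 286  262   45   28 1103] [433.1  87.5] [89.9 53.9] 86.6 medz 32.75362808531956Traceback (most recent call last):
  File "<stdin>", line 21, in <module>
  File "<stdin>", line 10, in rect
ValueError: attempt to get argmax of an empty sequence
```

```bash
cat > m.py <<'E'
from h import *
c=cam("top"); im=c["image"]; W=pts(c); hsv=cv2.cvtColor(im,cv2.COLOR_BGR2HSV)
R=cv2.Rodrigues(np.array(c["rvec"],float))[0]; t=np.array(c["tvec"],float).ravel()
C=-R.T@t
def ray(p,z):
    d=np.array([(p[0]-c["cx"])/c["fx"],(p[1]-c["cy"])/c["fy"],1])@R
    return C+d*(z-C[2])/d[2]
def rect(m,z,name):
    n,l,s,_=cv2.connectedComponentsWithStats(m.astype(np.uint8))
    if n<2: print(name,"none");return
    k=1+s[1:,4].argmax(); v,u=np.where(l==k)
    P=np.array([ray(p,z)[:2] for p in zip(u,v)],np.float32)
    r=cv2.minAreaRect(P); print(name,s[k],np.round(r[0],1),np.round(r[1],1),round(r[2],1),"medz",np.nanmedian(W[v,u,2]))
V=hsv[...,2];S=hsv[...,1];Z=W[...,2]
def box(x0,y0,x1,y1):
    m=np.zeros((480,640),bool);m[y0:y1,x0:x1]=1;return m
E
python3 - <<'E'
from m import *
for nm,b in dict(worn=(280,255,338,298),start=(342,250,397,298),fit=(397,248,452,294)).items():
    rect(box(*b)&(V>175)&(S<40),34,nm+" white")
    rect(box(*b)&(Z>20)&(Z<45),34,nm+" depth")
    rect(box(*b)&(Z>20),34,nm+" all")
    rect(box(*b)&(Z>75),96,nm+" high")
b=box(185,175,265,260)
rect(b&(V<75),25,"rubber V"); rect(b&(Z>14),28,"rubber depth"); rect(b&(Z>4),8,"plate depth")
print("tread Z hist",np.histogram(Z[b&(Z>5)],bins=range(4,40,2)))
print(Z[217,190:262].round().tolist())
print("gauge Z max",np.nanmax(Z[250:298,342:397]), "centrifuge",np.nanmax(Z[120:245,340:450]))
cv2.imwrite("pics/crop1.png",np.vstack([cv2.resize(im[245:300,280:455],(788,248),interpolation=cv2.INTER_CUBIC),cv2.copyMakeBorder(cv2.resize(im[180:255,190:265],(340,340),interpolation=cv2.INTER_CUBIC),0,0,0,448,cv2.BORDER_CONSTANT)]))
E
```

```text
worn white [286 262  45  28 994] [433.3  87.6] [88.6 52.8] 86.6 medz 32.981093842479055
worn depth [ 286  262   45   28 1110] [433.1  87.5] [89.9 53.9] 86.6 medz 33.14183071171871
worn all [ 286  262   45   28 1111] [433.1  87.5] [89.9 53.9] 86.6 medz 33.15339242963038
worn high none
start white [349 256  48  34 617] [437.6 -43.4] [52.8 88.8] 10.8 medz 35.510092602769035
start depth [348 255  49  35 926] [437.3 -42.9] [53.9 90.8] 10.9 medz 35.12044580582372
start all [ 348  255   49   35 1179] [437.3 -42.9] [53.9 90.8] 10.9 medz 35.95922201427026
start high [367 264  18  16 229] [437. -42.] [26.3 31.9] 11.3 medz 97.4367779252122
fit white [400 253  46  32 973] [ 442.7 -146. ] [52.7 88.8] 6.4 medz 32.58957202848707
fit depth [ 398  253   49   32 1136] [ 442.4 -144.3] [53.9 92.9] 6.5 medz 32.58957202848707
fit all [ 398  253   49   32 1148] [ 442.4 -144.3] [53.9 92.9] 6.5 medz 32.70785208584157
fit high none
rubber V [ 192  182   62   70 2499] [560.9 262.4] [100.  124.1] 73.1 medz 24.27268405307657
rubber depth [ 193  182   60   67 2643] [562.4 262.8] [ 97.8 119.6] 73.2 medz 24.381948274213972
plate depth [ 191  181   67   73 3178] [563.3 265. ] [119.8 142.3] 76.0 medz 23.740661544829024
tread Z hist (array([ 91,  83, 176, 171,  57,  21,  71, 183, 268, 628, 940, 475,  59,
         0,   0,   0,   0]), array([ 4,  6,  8, 10, 12, 14, 16, 18, 20, 22, 24, 26, 28, 30, 32, 34, 36,
       38]))
[-807.0, -807.0, -809.0, -811.0, 2.0, 3.0, 1.0, -2.0, 25.0, 26.0, 25.0, 24.0, 29.0, 24.0, 27.0, 18.0, 25.0, 24.0, 27.0, 24.0, 21.0, 23.0, 24.0, 19.0, 24.0, 25.0, 25.0, 27.0, 23.0, 24.0, 18.0, 23.0, 19.0, 19.0, 26.0, 24.0, 25.0, 29.0, 25.0, 25.0, 25.0, 20.0, 29.0, 26.0, 26.0, 27.0, 25.0, 26.0, 22.0, 20.0, 25.0, 24.0, 24.0, 24.0, 27.0, 25.0, 18.0, 9.0, 8.0, 12.0, 8.0, 5.0, 1.0, 0.0, 2.0, -1.0, 2.0, -1.0, 3.0, 3.0, 1.0, 2.0]
gauge Z max 109.2469780376608 centrifuge 234.91474974803984
```

View pics/crop1.png

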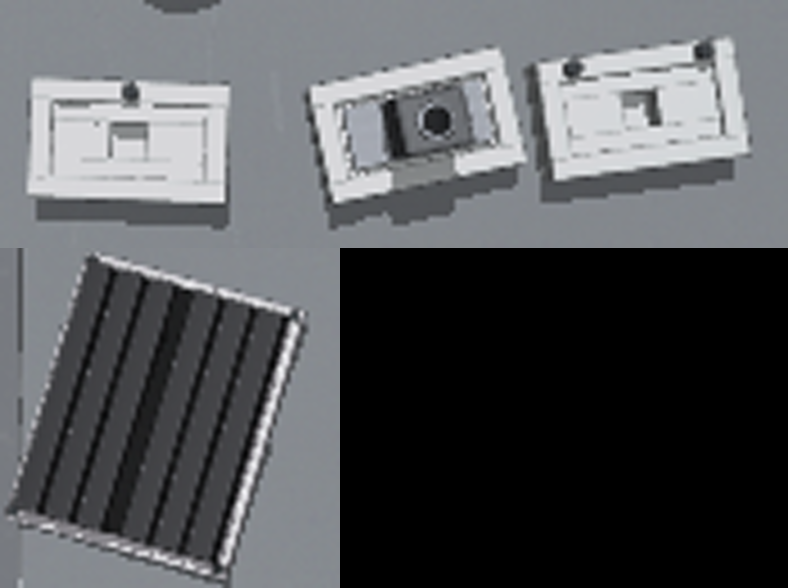

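```bash
cat >> h.py <<'E'
from scipy.spatial.transform import Rotation as Ro
def go(x,y,z,yaw):
    s=env.state(); M=Ro.from_euler("xyz",s["tcp_rot"]).as_matrix()
    d=M.T@(np.array([x,y,z])-s["eef_pos"]); dy=(s["tcp_rot"][2]-yaw+np.pi)%(2*np.pi)-np.pi
    print("t",s["t"],"pos",s["eef_pos"].round(1),"rot",s["tcp_rot"].round(4),"F",s["ft_force"].round(1),"op",round(s["opening"],3),"\n shift m",(d/1000).round(4),"turn",round(dy,4),"rows",np.linalg.norm(d)/50)
E
python3 -c "
from h import *
go(530,250,230,np.pi-.293)"
```

```text
t 0.2 pos [210.6 588.3 214.3] rot [-3.1409e+00 -1.0000e-04  2.7978e+00] F [-0.7  0.1 -0.3] op 0.998 
 shift m [-0.4148 -0.2108 -0.0156] turn -0.0508 rows 9.31067809848626
```

```bash
python3 -m pendant '[[[1,-0.04,-0.02,-0.015,-0.02],[1,-0.08,-0.04,-0.015,-0.05],[1,-0.125,-0.06,-0.015,-0.05],[1,-0.17,-0.085,-0.015,-0.05],[1,-0.215,-0.108,-0.015,-0.05],[1,-0.26,-0.13,-0.015,-0.05],[1,-0.305,-0.153,-0.015,-0.05],[1,-0.345,-0.175,-0.015,-0.05]]]'
python3 -m pendant '[[[1,-0.035,-0.018,0,0],[1,-0.07,-0.035,0,0],[1,-0.07,-0.035,0,0],[1,-0.07,-0.035,0,0],[1,-0.07,-0.035,0,0],[1,-0.07,-0.035,0,0],[1,-0.07,-0.035,0,0],[1,-0.07,-0.035,0,0]]]'
python3 - <<'E'
from h import *
s=env.state(); c=cam("wrist"); cv2.imwrite("pics/w1.png",c["image"]); W=pts(c,s); np.savez("w1.npz",W=W)
print(s["eef_pos"],s["tcp_rot"],c["fx"],c["tool_from_camera"]); print(W[60::90,80::120].round().tolist())
E
```

```text
t: 1.0
eef_pos: [477.7, 305.6, 229.7]
tcp_rot: [3.141, 0.0, 2.848]
ft_force: [-0.5, 0.7, -0.0]
opening: 1.001
t: 1.8
eef_pos: [532.9, 254.2, 229.8]
tcp_rot: [3.141, 0.0, 2.849]
ft_force: [-0.4, -0.0, -0.0]
opening: 0.998
[532.9496946  254.2012392  229.78275438] [3.14138890e+00 1.61913968e-04 2.84880302e+00] 377.3963183563135 [[ 9.16633496e-04 -9.64357493e-01 -2.64601181e-01  7.30017609e+01]
 [ 9.99999507e-01  9.84882666e-04 -1.25267525e-04 -3.89439021e-01]
 [ 3.81403793e-04 -2.64600935e-01  9.64357921e-01 -1.70916198e+02]
 [ 0.00000000e+00  0.00000000e+00  0.00000000e+00  1.00000000e+00]]
[[[331.0, 70.0, 2.0], [368.0, 185.0, 16.0], [401.0, 293.0, 20.0], [369.0, 670.0, -807.0], [471.0, 1011.0, -811.0]], [[413.0, 52.0, 34.0], [445.0, 151.0, 3.0], [480.0, 269.0, 2.0], [623.0, 617.0, -806.0], [731.0, 976.0, -807.0]], [[497.0, -12.0, 1.0], [535.0, 115.0, 1.0], [568.0, 243.0, 19.0], [911.0, 557.0, -809.0], [1017.0, 928.0, -788.0]], [[486.0, 216.0, 331.0], [497.0, 235.0, 322.0], [505.0, 262.0, 323.0], [513.0, 289.0, 322.0], [515.0, 311.0, 331.0]], [[497.0, 221.0, 346.0], [503.0, 241.0, 346.0], [510.0, 261.0, 345.0], [516.0, 281.0, 345.0], [nan, nan, nan]]]
```

View pics/w1.png

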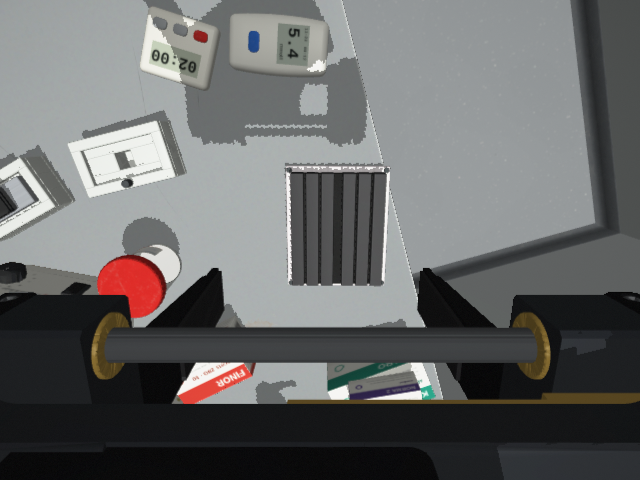

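The wrist view shows the tread at u 286–390, v 165–286, with the wide groove running down u ≈ 338. The one-pin holder is at (125,155).

Run:
```python
from h import *
im=cv2.imread("pics/w1.png"); W=np.load("w1.npz")["W"]; g=cv2.cvtColor(im,cv2.COLOR_BGR2GRAY).astype(float)
print(g[230,280:396].astype(int).tolist())
Z=W[...,2]
M=(g[180:280,280:396].mean(0)); print(M.round().astype(int).tolist())
print(np.nanmedian(Z[180:280,280:396],0).round(1).tolist())
s=dict(eef_pos=np.array([532.95,254.2,229.78]),tcp_rot=[3.14138890e+00,1.61913968e-04,2.84880302e+00])
c=cam("wrist"); T=np.array(c["tool_from_camera"]);Rw=Ro.from_euler("xyz",s["tcp_rot"]).as_matrix()
def ray(p,z):
    d=Rw@T[:3,:3]@np.array([(p[0]-c["cx"])/c["fx"],(p[1]-c["cy"])/c["fy"],1]); o=Rw@T[:3,3]+s["eef_pos"]
    return (o+d*(z-o[2])/d[2])
L=[]
for v in range(178,282,2):
    r=g[v,325:352]; dk=np.clip(50-r,0,None)
    # widest dark run
    b=(r<np.percentile(r,50)*0.75).astype(int)
    idx=np.where(b)[0]
    if len(idx)==0: continue
    runs=np.split(idx,np.where(np.diff(idx)>1)[0]+1); q=max(runs,key=len)
    L.append((v,325+q[0]-.5,325+q[-1]+.5))
L=np.array(L); print(L[::6].tolist())
for z in(18,25):
  A=np.array([ray(((a+b)/2,v),z) for v,a,b in L]); 
  wd=np.median([np.linalg.norm(ray((a,v),z)-ray((b,v),z)) for v,a,b in L])
  vx,vy,x0,y0=cv2.fitLine(A[:,:2].astype(np.float32),cv2.DIST_HUBER,0,.01,.01).ravel()
  print("z",z,"width",wd,"yaw",np.arctan2(vy*np.sign(vx),vx*np.sign(vx)),"pt",x0,y0)
m=np.zeros_like(g,bool); m[170:290,280:396]=(g[170:290,280:396]<100)
v,u=np.where(m); P=np.array([ray(p,25)[:2] for p in zip(u,v)],np.float32); print(cv2.minAreaRect(P))
# worn holder: white top
hsv=cv2.cvtColor(im,cv2.COLOR_BGR2HSV); m=np.zeros_like(g,np.uint8)
m[105:205,60:190]=(Z[105:205,60:190]>20); n,l,st,_=cv2.connectedComponentsWithStats(m); k=1+st[1:,4].argmax();v,u=np.where(l==k)
print("worn",cv2.minAreaRect(np.array([ray(p,34)[:2] for p in zip(u,v)],np.float32)))
go(437.3,-42.5,150,np.pi+.19)
```

```text
[175, 175, 174, 175, 175, 173, 174, 228, 244, 245, 240, 99, 80, 79, 79, 80, 81, 81, 81, 83, 84, 84, 83, 47, 40, 29, 51, 83, 81, 82, 83, 83, 83, 84, 85, 84, 86, 83, 40, 43, 44, 63, 82, 83, 83, 84, 84, 84, 85, 85, 85, 86, 82, 38, 43, 43, 42, 42, 42, 42, 42, 42, 50, 88, 85, 85, 85, 87, 85, 86, 86, 87, 86, 86, 43, 42, 31, 60, 85, 85, 86, 85, 87, 86, 86, 86, 86, 86, 83, 38, 37, 29, 67, 87, 85, 86, 86, 87, 86, 86, 85, 85, 85, 107, 214, 245, 236, 146, 173, 174, 174, 175, 175, 175, 174, 174]
[175, 175, 175, 175, 175, 170, 167, 203, 241, 238, 193, 109, 77, 79, 79, 80, 81, 81, 82, 83, 83, 84, 82, 50, 40, 39, 53, 81, 81, 82, 82, 83, 83, 84, 84, 85, 85, 84, 42, 41, 37, 61, 83, 83, 83, 84, 84, 85, 85, 85, 86, 86, 79, 46, 42, 43, 43, 42, 43, 42, 40, 36, 55, 80, 85, 85, 85, 86, 86, 86, 86, 86, 86, 74, 56, 39, 43, 60, 77, 86, 86, 86, 86, 86, 86, 86, 86, 81, 69, 54, 44, 49, 61, 74, 85, 86, 86, 86, 86, 86, 86, 91, 115, 147, 177, 194, 207, 200, 186, 173, 173, 172, 171, 171, 171, 170]
[1.1, 1.1, 1.1, 1.1, 1.0, 0.9, 1.4, 8.6, 9.0, 8.9, 9.0, 23.0, 24.0, 24.1, 24.1, 24.2, 24.2, 24.0, 24.1, 24.2, 24.2, 24.1
[... 572 characters left out ...]
3.5], [190.0, 333.5, 342.5], [202.0, 332.5, 342.5], [214.0, 332.5, 342.5], [226.0, 332.5, 342.5], [238.0, 332.5, 342.5], [250.0, 332.5, 341.5], [262.0, 332.5, 341.5], [274.0, 331.5, 341.5]]
z 18 width 10.229991040275562 yaw -0.29611972 pt 558.44965 264.68082
z 25 width 10.042865680970749 yaw -0.29611862 pt 556.702 264.86725
((560.7288208007812, 262.1395263671875), (101.50165557861328, 122.15216827392578), 73.41084289550781)
worn ((433.3242492675781, 88.42176818847656), (95.76831817626953, 53.926998138427734), 86.66480255126953)
t 1.9 pos [533.1 254.  229.7] rot [3.1414e+00 1.0000e-04 2.8484e+00] F [-0.4  0.4  0.8] op 1.0 
 shift m [ 0.0061 -0.3115  0.0797] turn -0.4832 rows 6.432345103272757
```

```bash
python3 -m pendant '[[[1,0.001,-0.045,0,-0.1],[1,0.002,-0.09,0,-0.2],[1,0.003,-0.135,0,-0.3],[1,0.004,-0.18,0.01,-0.4],[1,0.005,-0.225,0.02,-0.483],[1,0.006,-0.27,0.04,-0.483],[1,0.006,-0.3115,0.06,-0.483],[1,0.006,-0.3115,0.06,-0.483]]]'
python3 - <<'E'
from h import *
s=env.state(); c=cam("wrist"); cv2.imwrite("pics/w2.png",c["image"]); W=pts(c,s); Z=W[...,2]
m=((Z>85)&(Z<102)&(abs(W[...,0]-437)<40)&(abs(W[...,1]+42)<40)).astype(np.uint8)
T=np.array(c["tool_from_camera"]);Rw=Ro.from_euler("xyz",s["tcp_rot"]).as_matrix()
n,l,st,_=cv2.connectedComponentsWithStats(m);k=1+st[1:,4].argmax();print(st[k],np.median(Z[l==k]))
print(cv2.minAreaRect(W[l==k][:,:2].astype(np.float32)))
m=((Z>30)&(Z<38)&(abs(W[...,0]-437)<60)&(abs(W[...,1]+42)<60)); print("holder",cv2.minAreaRect(W[m][:,:2].astype(np.float32)))
go(437.3,-42.5,28+23,np.pi+.19)
E
```

```text
t: 2.7
eef_pos: [435.5, -45.8, 168.0]
tcp_rot: [3.141, -0.003, -2.957]
ft_force: [-0.7, 0.1, 0.2]
opening: 1.003
[ 300  225   45   41 1519] 96.60066576552363
((436.912353515625, -45.304134368896484), (26.90201759338379, 30.534040451049805), 11.044761657714844)
holder ((450.4652099609375, -50.52659606933594), (78.4742660522461, 105.60474395751953), 11.068451881408691)
t 2.75 pos [436.6 -44.4 169. ] rot [ 3.1408e+00 -1.5000e-03 -2.9563e+00] F [0.2 0.4 0.9] op 1.005 
 shift m [-0.0012  0.0016  0.118 ] turn -0.0047 rows 2.360566516706145
```

View pics/w2.png

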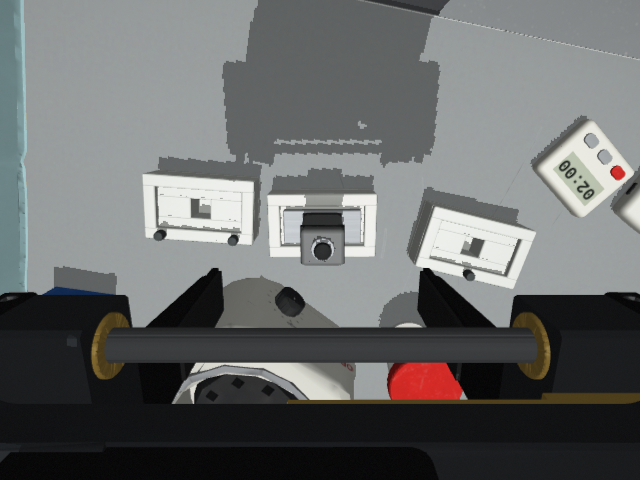

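The wrist view shows the gauge centred at (322,245), square between the fingers, with the two-pin holder on the left and the one-pin holder on the right. Going down.

```bash
python3 -m pendant '[[[1,0,0,0.03,-0.004],[1,0,0,0.06,-0.004],[1,0,0,0.09,-0.004],[1,0,0,0.11,-0.004],[1,0,0,0.118,-0.004],[1,0,0,0.118,-0.004],[1,0,0,0.118,-0.004],[1,0,0,0.118,-0.004]]]'; python3 -c "
from h import *
go(437.2,-42.8,28+23,np.pi+.19)"
```

```text
t: 3.55
eef_pos: [438.0, -42.7, 52.6]
tcp_rot: [-3.141, 0.002, -2.948]
ft_force: [0.9, -0.1, -0.8]
opening: 0.998
t 3.55 pos [438.  -42.7  52.6] rot [-3.1409e+00  1.7000e-03 -2.9481e+00] F [ 0.9 -0.1 -0.8] op 0.998 
 shift m [0.0008 0.     0.0016] turn 0.0035 rows 0.036130101636537744
```

```bash
python3 -m pendant '[[[0.6,0.001,0,0.001,0],[0.5,0.001,0,0.001,0],[0.4,0.001,0,0.001,0],[0.2,0.001,0,0.001,0],[0.2,0.001,0,0.001,0],[0.2,0.001,0,0.001,0],[0.2,0.001,0,0.001,0],[0.2,0.001,0,0.001,0]]]'; python3 -m pendant '[[[0.2,0,0,-0.003,0],[0.2,0,0,-0.01,0],[0.2,0,0,-0.02,0],[0.2,0,0,-0.04,0],[0.2,0,0,-0.06,0],[0.2,0,0,-0.08,0],[0.2,0,0,-0.08,0],[0.2,0,0,-0.08,0]]]'
python3 - <<'E'
from h import *
s=env.state(); c=cam("wrist"); cv2.imwrite("pics/w3.png",c["image"][150:350,220:420]); c=cam("scene"); cv2.imwrite("pics/s3.png",cv2.resize(c["image"][150:330,250:430],(720,720)))
go(561.5,263.2,100,np.pi-.295)
E
```

```text
t: 4.35
eef_pos: [436.4, -43.0, 50.6]
tcp_rot: [3.142, 0.0, -2.948]
ft_force: [-0.1, 0.2, -0.8]
opening: 0.386
t: 5.15
eef_pos: [436.4, -42.9, 131.1]
tcp_rot: [-3.141, 0.001, -2.948]
ft_force: [0.8, -0.0, -1.5]
opening: 0.315
t 5.25 pos [436.  -42.9 130.2] rot [ 3.1411e+00 -8.0000e-04 -2.9484e+00] F [-0.6 -0.1 -1.4] op 0.31 
 shift m [-0.1819  0.2763  0.0301] turn 0.4882 rows 6.643532514137329
```

View pics/s3.png

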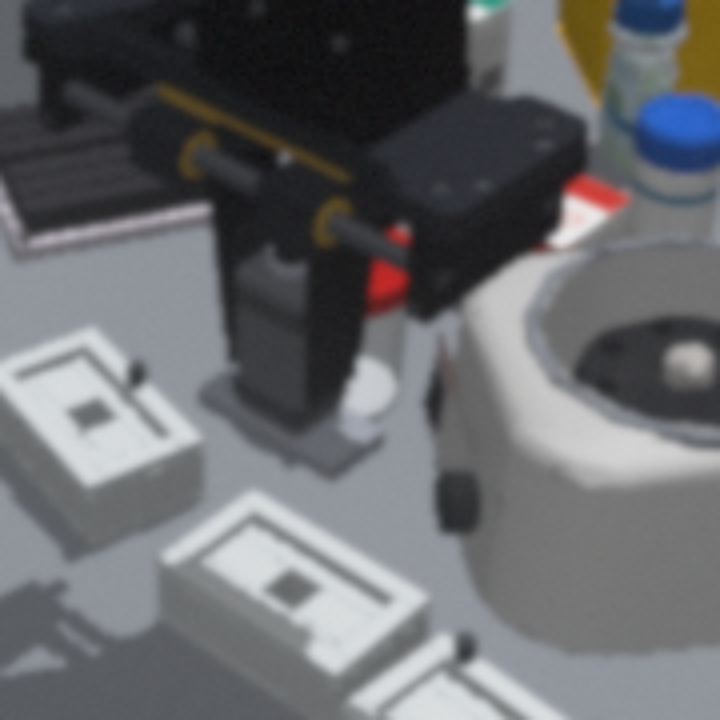

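The gauge is held upright and out of its holder. The fingers were still closing as the lift began, so I'll measure where the gauge sits in the grip.

```bash
cat > top.py <<'E'
from h import *
def housing():
    s=env.state(); c=cam("wrist"); W=pts(c); 
    T=np.array(c["tool_from_camera"]); z=c["range_z"]; v,u=np.mgrid[:480,:640]
    P=np.stack([(u-c["cx"])/c["fx"]*z,(v-c["cy"])/c["fy"]*z,z],-1)@T[:3,:3].T+T[:3,3]
    m=((abs(P[...,0])<22)&(abs(P[...,1])<13)&(P[...,2]>-75)&(P[...,2]<-30)&(z>0))
    Q=P[m]; h=np.histogram(Q[:,2],bins=np.arange(-75,-28,2)); print("tool-z hist",dict(zip(h[1][:-1].astype(int).tolist(),h[0].tolist())))
    zc=h[1][h[0].argmax()]+1; q=Q[abs(Q[:,2]-zc)<3]
    A=np.c_[q[:,:2],np.ones(len(q))]; co=np.linalg.lstsq(A,q[:,2],rcond=None)[0]
    print("n",len(q),"median z",np.median(q[:,2]),"slope x,y",co[:2],"x range",np.percentile(q[:,0],[1,99]),"y range",np.percentile(q[:,1],[1,99]))
E
sed -i 's/W=pts(c); $//' top.py; python3 -c "
from top import *
housing()"
```

```text
tool-z hist {-75: 0, -73: 0, -71: 0, -69: 0, -67: 0, -65: 0, -63: 0, -61: 0, -59: 0, -57: 0, -55: 0, -53: 0, -51: 0, -49: 106, -47: 206, -45: 1255, -43: 348, -41: 175, -39: 160, -37: 160, -35: 127, -33: 141, -31: 32}
n 1809 median z -43.8519501500523 slope x,y [0.22577483 0.01229833] x range [ 3.03335879 13.09384655] y range [-12.84244651  12.6688671 ]
```

```bash
sed -i 's/q=Q\[abs(Q\[:,2\]-zc)<3\]/q=Q[(abs(Q[:,2]-zc)<3)\&(Q[:,0]<11.5)\&(Q[:,0]>5)]/' top.py
cat >> top.py <<'E'
    f=Q[(Q[:,2]>-41)]; print("front face x",np.median(f[:,0]), "slope dx/dz",np.polyfit(f[:,2],f[:,0],1))
E
python3 -c "
from top import *
housing(); go(561.5,263.2,110,np.pi-.295)"
```

```text
tool-z hist {-75: 0, -73: 0, -71: 0, -69: 0, -67: 0, -65: 0, -63: 0, -61: 0, -59: 0, -57: 0, -55: 0, -53: 0, -51: 0, -49: 100, -47: 214, -45: 1248, -43: 353, -41: 177, -39: 171, -37: 157, -35: 132, -33: 130, -31: 36}
n 1219 median z -44.08845467348485 slope x,y [0.22335041 0.0090013 ] x range [ 5.08104464 11.44027817] y range [-12.89953284  12.67779783]
front face x 12.828549190139093 slope dx/dz [ 0.02560218 13.74935004]
t 5.35 pos [436.1 -42.9 130. ] rot [ 3.1409e+00 -1.2000e-03 -2.9485e+00] F [ 0.9 -0.6 -1.5] op 0.314 
 shift m [-0.1819  0.2763  0.0199] turn 0.4881 rows 6.628123694460179
```

```bash
python3 -m pendant '[[[0.2,-0.015,0.02,-0.015,0.06],[0.2,-0.04,0.06,-0.02,0.12],[0.2,-0.065,0.1,-0.02,0.2],[0.2,-0.09,0.14,-0.02,0.28],[0.2,-0.117,0.18,-0.02,0.36],[0.2,-0.143,0.22,-0.02,0.43],[0.2,-0.168,0.255,-0.02,0.488],[0.2,-0.182,0.276,-0.02,0.488]]]'
python3 -m pendant '[[[0.2,0,0,0.0,0],[0.2,0,0,0,0],[0.2,0,0,0.02,0],[0.2,0,0,0.04,0],[0.2,0,0,0.05,0],[0.2,0,0,0.05,0],[0.2,0,0,0.05,0],[0.2,0,0,0.05,0]]]'
python3 - <<'E'
from h import *
s=env.state(); c=cam("wrist"); cv2.imwrite("pics/w4.png",c["image"])
c=cam("scene"); cv2.imwrite("pics/s4.png",cv2.resize(c["image"][60:240,190:370],(720,720)))
go(561.5,263.2,80,np.pi-.295)
E
```

```text
t: 6.15
eef_pos: [562.5, 265.7, 149.4]
tcp_rot: [-3.141, -0.001, 2.846]
ft_force: [0.1, -0.8, -1.5]
opening: 0.316
t: 6.95
eef_pos: [562.4, 262.7, 101.6]
tcp_rot: [3.141, 0.001, 2.846]
ft_force: [-0.3, -0.5, -1.2]
opening: 0.313
t 7.05 pos [562.3 262.9 101.5] rot [3.1407e+00 1.1000e-03 2.8467e+00] F [ 0.  -0.5 -0.3] op 0.313 
 shift m [0.0009 0.0001 0.0215] turn 0.0001 rows 0.430025971940838
```

View pics/w4.png

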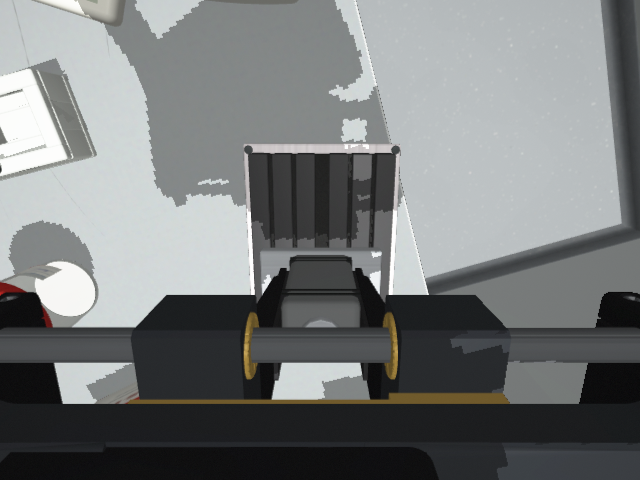

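The groove at u ≈ 322 (v 155–240) lines up with the housing at u ≈ 320. I'll compute the offset across the groove.

Run:
```python
from h import *
s=env.state(); c=cam("wrist"); im=c["image"]; g=cv2.cvtColor(im,cv2.COLOR_BGR2GRAY).astype(float)
T=np.array(c["tool_from_camera"]); zt=s["eef_pos"][2]-24
L=[]
for v in range(160,205,2):
    r=g[v,305:340]; b=r<np.median(r)*.75; idx=np.where(b)[0]
    if len(idx)==0: continue
    q=max(np.split(idx,np.where(np.diff(idx)>1)[0]+1),key=len)
    o=[]
    for u in(305+q[0]-.5,305+q[-1]+.5):
        d=T[:3,:3]@np.array([(u-c["cx"])/c["fx"],(v-c["cy"])/c["fy"],1]); o.append((T[:3,3]+d*(zt-T[2,3])/d[2])[:2])
    L.append([v,o[0][0],o[0][1],o[1][1]])
L=np.array(L); mid=L[:,2:].mean(1); p=np.polyfit(L[:,1],mid,1)
print(L[::5].round(1).tolist()); print("width",np.median(L[:,3]-L[:,2]),"median y",np.median(mid),"slope",p[0],"y at x=0",p[1],"cx",c["cx"])
go(561.5,263.2,80,np.pi-.295)
W=pts(c,s); Z=W[...,2]; print(np.nanmedian(Z[160:200,250:395],0).round(1).tolist()[::4])
```

```text
[[160.0, 55.4, -4.3, 4.8], [170.0, 49.0, -4.3, 4.8], [180.0, 42.5, -4.3, 4.9], [190.0, 35.9, -4.3, 4.9], [200.0, 29.2, -4.4, 5.0]]
width 9.198558478027618 median y 0.2804378558576439 slope -0.0016982306939076976 y at x=0 0.3503546597132325 cx 320.38618376559543
t 7.1 pos [562.3 262.9 101.4] rot [3.1409e+00 9.0000e-04 2.8469e+00] F [-0.4 -0.3 -1. ] op 0.315 
 shift m [0.0008 0.     0.0214] turn 0.0003 rows 0.4275687341716163
[24.2, 23.9, 24.0, 23.9, 24.1, 18.9, 24.2, 24.1, 23.9, 24.1, 24.0, 18.9, 24.1, 24.0, 24.2, 24.3, 23.9, 18.8, 18.9, 18.7, 23.8, 23.9, 24.1, 23.8, 24.2, 19.1, 24.0, 24.1, 24.1, 24.1, 24.0, 19.5, 24.2, 24.0, 24.1, 24.0, 23.0]
```

```bash
python3 -m pendant '[[[0.2,0,0.0003,0.012,0],[0.2,0,0.0003,0.024,0],[0.2,0,0.0003,0.034,0],[0.2,0,0.0003,0.036,0],[0.2,0,0.0003,0.0375,0],[0.2,0,0.0003,0.0385,0],[0.2,0,0.0003,0.039,0],[0.2,0,0.0003,0.039,0]]]'
python3 -c "
from h import *
go(561.5,263.2,48,np.pi-.295)"
```

```text
t: 7.9
eef_pos: [562.3, 263.2, 61.9]
tcp_rot: [3.141, 0.0, 2.847]
ft_force: [-0.1, -0.3, -0.5]
opening: 0.315
t 7.9 pos [562.3 263.2  61.9] rot [3.1412e+00 4.0000e-04 2.8468e+00] F [-0.1 -0.3 -0.5] op 0.315 
 shift m [ 0.0007 -0.0002  0.0139] turn 0.0002 rows 0.27831451176571315
```

```bash
python3 -m pendant '[[[0.2,0,0,0.001,0],[0.2,0,0,0.002,0],[0.2,0,0,0.003,0],[0.2,0,0,0.004,0],[0.2,0,0,0.005,0],[0.2,0,0,0.006,0],[0.2,0,0,0.006,0],[0.2,0,0,0.006,0]]]'
python3 -m pendant '[[[0.2,0,0,0.001,0],[0.2,0,0,0.002,0],[0.2,0,0,0.003,0],[0.2,0,0,0.004,0],[0.2,0,0,0.0045,0],[0.2,0,0,0.005,0],[0.2,0,0,0.005,0],[0.2,0,0,0.005,0]]]'
```

```text
t: 8.7
eef_pos: [562.2, 263.2, 55.6]
tcp_rot: [3.141, 0.0, 2.847]
ft_force: [0.3, -0.4, 1.0]
opening: 0.317
t: 9.5
eef_pos: [562.1, 263.1, 50.6]
tcp_rot: [3.142, 0.0, 2.847]
ft_force: [1.5, 0.4, 2.9]
opening: 0.316
```

```bash
python3 -m pendant '[[[0.2,0,0,0.0005,0],[0.2,0,0,0.001,0],[0.2,0,0,0.0015,0],[0.2,0,0,0.002,0],[0.2,0,0,0.002,0],[0.2,0,0,0.002,0],[0.2,0,0,0.002,0],[0.2,0,0,0.002,0]]]'
python3 -c "
from h import *
for i in range(3): print(env.state()['ft_force'], env.state()['eef_pos']); env.read_camera('top')"
```

```text
t: 10.3
eef_pos: [562.1, 263.1, 48.6]
tcp_rot: [3.141, 0.0, 2.847]
ft_force: [1.2, 0.6, 1.4]
opening: 0.315
[1.15132124 0.64468131 1.42498579] [562.14700719 263.12574994  48.64941616]
[1.35020603 0.10101851 2.47267733] [562.13895487 263.15592397  48.6365935 ]
[1.55032749 1.01320473 4.01251341] [562.10378373 263.16811427  48.63424852]
```

```bash
python3 -m pendant '[[[0.2,0,0,0.0003,0],[0.2,0,0,0.0006,0],[0.2,0,0,0.0009,0],[0.2,0,0,0.001,0],[0.2,0,0,0.001,0],[0.2,0,0,0.001,0],[0.2,0,0,0.001,0],[0.2,0,0,0.001,0]]]'
python3 -c "
from h import *
for i in range(3): print(env.state()['ft_force'], env.state()['eef_pos']); env.read_camera('top')"
```

```text
t: 11.25
eef_pos: [562.1, 263.2, 47.7]
tcp_rot: [3.141, 0.0, 2.847]
ft_force: [1.7, -0.4, 4.6]
opening: 0.314
[ 1.656225   -0.38895044  4.57313634] [562.14447903 263.15174202  47.68644114]
[1.07226361 0.06024048 3.97056342] [562.13171064 263.14913582  47.69339032]
[ 1.43773705 -0.01807627  5.12481668] [562.15520548 263.15057953  47.69148615]
```

```bash
python3 -m pendant '[[[0.2,0,0,0.0002,0],[0.2,0,0,0.0004,0],[0.2,0,0,0.0005,0],[0.2,0,0,0.0005,0],[0.2,0,0,0.0005,0],[0.2,0,0,0.0005,0],[0.2,0,0,0.0005,0],[0.2,0,0,0.0005,0]]]'
python3 -c "
from h import *
for i in range(3): print(env.state()['ft_force'], env.state()['eef_pos']); env.read_camera('top')"
```

```text
t: 12.2
eef_pos: [562.2, 263.1, 47.4]
tcp_rot: [3.141, 0.0, 2.847]
ft_force: [0.1, -0.2, 7.0]
opening: 0.314
[ 0.12510921 -0.23870344  6.9699556 ] [562.1570549  263.14710113  47.42313083]
[ 0.45173158 -0.08211759  7.4406697 ] [562.17756695 263.15866117  47.42795921]
[ 0.11341481 -0.05653733  7.34250615] [562.16636213 263.17087492  47.43973278]
```

```bash
python3 -m pendant '[[[0.2,0,0,0.0001,0],[0.2,0,0,0.0002,0],[0.2,0,0,0.0003,0],[0.2,0,0,0.0004,0],[0.2,0,0,0.0004,0],[0.2,0,0,0.0004,0],[0.2,0,0,0.0004,0],[0.2,0,0,0.0004,0]]]'
python3 -c "
from h import *
for i in range(3): print(env.state()['ft_force'], env.state()['eef_pos'],env.state()['moment']); env.read_camera('top')"
```

```text
t: 13.15
eef_pos: [562.2, 263.2, 47.2]
tcp_rot: [3.141, 0.0, 2.847]
ft_force: [-0.6, 0.9, 9.1]
opening: 0.314
[-0.63929033  0.87081939  9.05666192] [562.1729243  263.15701487  47.21797903] [-0.01895716  0.04679683 -0.05713182]
[ 0.2380218  -0.16464525  8.45579822] [562.17566334 263.13886853  47.23413054] [ 0.00259638  0.07439074 -0.01235439]
[-0.86476778 -0.21456808  9.64243285] [562.17311494 263.17341082  47.24850502] [0.04993245 0.03964163 0.02774738]
```

```bash
python3 -m pendant '[[[0.2,0,0,0.0001,0],[0.2,0,0,0.0002,0],[0.2,0,0,0.0003,0],[0.2,0,0,0.0004,0],[0.2,0,0,0.0004,0],[0.2,0,0,0.0004,0],[0.2,0,0,0.0004,0],[0.2,0,0,0.0004,0]]]'
python3 -m pendant '[[[0.2,0,0,0,0],[0.2,0,0,0,0],[0.2,0,0,0,0],[0.2,0,0,0,0],[0.2,0,0,0,0],[0.2,0,0,0,0],[0.2,0,0,0,0],[0.2,0,0,0,0]]]'
python3 - <<'E'
from h import *
print(env.state()['ft_force'], env.state()['eef_pos'])
c=cam("scene"); cv2.imwrite("pics/s5.png",cv2.resize(c["image"][90:230,210:370],(800,700))[:600])
E
```

```text
t: 14.1
eef_pos: [562.1, 263.2, 47.0]
tcp_rot: [3.141, 0.0, 2.847]
ft_force: [-0.5, -0.3, 10.9]
opening: 0.315
t: 14.9
eef_pos: [562.2, 263.2, 47.0]
tcp_rot: [3.141, 0.0, 2.847]
ft_force: [-0.3, -0.5, 11.8]
opening: 0.316
[-0.30670099 -0.51511492 11.77887189] [562.20007185 263.17216208  47.04179869]
```

View pics/s5.png

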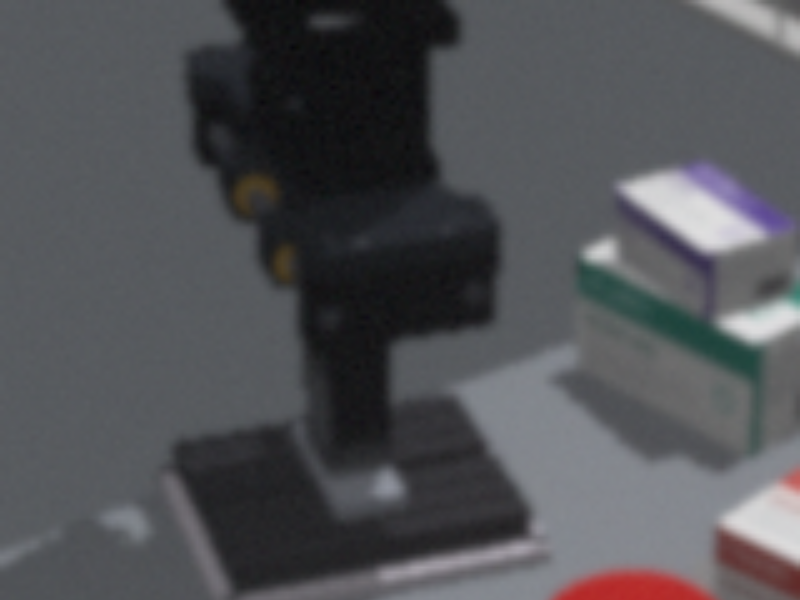

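The foot lies flat across the groove on the ribs, and the wrist force held at about 11 to 12 N for over a second. Lifting, then reading.

```bash
python3 -m pendant '[[[0.2,0,0,-0.002,0],[0.2,0,0,-0.01,0],[0.2,0,0,-0.02,0],[0.2,0,0,-0.04,0],[0.2,0,0,-0.07,0],[0.2,0,0,-0.1,0],[0.2,0,0,-0.1,0],[0.2,0,0,-0.1,0]]]'
python3 - <<'E'
from top import *
housing()
c=cam("wrist"); T=np.array(c["tool_from_camera"]); z=c["range_z"]; v,u=np.mgrid[:480,:640]
P=np.stack([(u-c["cx"])/c["fx"]*z,(v-c["cy"])/c["fy"]*z,z],-1)@T[:3,:3].T+T[:3,3]
m=(abs(P[...,0])<9)&(abs(P[...,1])<9)&(z>0)
for zz in range(-100,-40,3):
    k=m&(P[...,2]>=zz)&(P[...,2]<zz+3)
    if k.any(): print(zz,k.sum(),P[k][:,:2].mean(0).round(1),"v",np.where(k)[0].mean().round())
cs=cam("scene"); a=cs["image"][40:220,200:380]; cv2.imwrite("pics/s6.png",np.hstack([cv2.resize(a,(500,500)),cv2.resize(c["image"][240:360,260:380],(300,300),interpolation=cv2.INTER_CUBIC).repeat(1,0) if 0 else cv2.copyMakeBorder(cv2.resize(c["image"][240:360,260:380],(300,300)),0,200,0,0,cv2.BORDER_CONSTANT)]))
go(433.2,87.8,180,np.pi-.059)
E
```

```text
t: 15.75
eef_pos: [561.9, 263.1, 146.8]
tcp_rot: [3.141, 0.0, 2.847]
ft_force: [-0.2, -0.4, -1.2]
opening: 0.314
tool-z hist {-75: 0, -73: 0, -71: 0, -69: 148, -67: 544, -65: 9, -63: 1, -61: 0, -59: 0, -57: 0, -55: 0, -53: 0, -51: 0, -49: 106, -47: 211, -45: 1237, -43: 377, -41: 164, -39: 160, -37: 162, -35: 126, -33: 135, -31: 40}
n 1250 median z -43.92543000825802 slope x,y [0.23881411 0.00874223] x range [ 5.06299663 11.44364842] y range [-12.69132628  12.74112923]
front face x 12.4382819388588 slope dx/dz [ 0.01793976 13.08303286]
-70 135 [-0.5 -0.2] v 373.0
-67 572 [-1.2 -0.4] v 373.0
-64 2 [-0.1 -0.5] v 365.0
-52 1 [6.4 0.9] v 325.0
-49 220 [ 5.6 -0.3] v 324.0
-46 528 [6.5 0.1] v 318.0
-43 13 [7.3 1.5] v 314.0
t 15.9 pos [561.5 262.9 145.2] rot [-3.1404e+00 -1.7000e-03  2.8468e+00] F [ 0.4  0.5 -1.6] op 0.314 
 shift m [ 0.072  -0.2049 -0.0344] turn -0.2358 rows 4.39751585865545
```

View pics/s6.png

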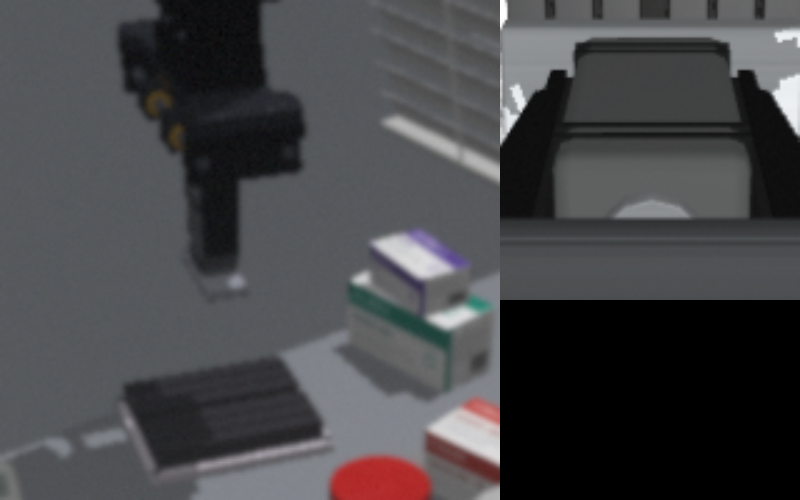

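The cap now stands about 23 mm above the housing top, against 9 mm before. So the probe is in by about 14 mm and about 5 mm still sticks out. The camera's rib-to-floor step (24.1 − 19.0) agrees, so the tread is worn and the gauge goes to the one-pin holder. I'll stop short of it for one wrist measurement.

```bash
python3 -m pendant '[[[0.2,0.003,-0.03,-0.005,-0.06],[0.2,0.007,-0.07,-0.005,-0.12],[0.2,0.012,-0.11,-0.005,-0.18],[0.2,0.017,-0.15,-0.005,-0.236],[0.2,0.02,-0.175,-0.005,-0.236],[0.2,0.0224,-0.19,-0.005,-0.236],[0.2,0.0224,-0.19,-0.005,-0.236],[0.2,0.0224,-0.19,-0.005,-0.236]]]'
python3 - <<'E'
from h import *
s=env.state(); c=cam("wrist"); im=c["image"]; cv2.imwrite("pics/w7.png",im); W=pts(c,s); Z=W[...,2]
m=((Z>20)&(Z<42)&(abs(W[...,0]-433)<45)&(abs(W[...,1]-88)<60)).astype(np.uint8)
T=np.array(c["tool_from_camera"]);Rw=Ro.from_euler("xyz",s["tcp_rot"]).as_matrix()
n,l,st,_=cv2.connectedComponentsWithStats(m);k=1+st[1:,4].argmax();v,u=np.where(l==k)
def ray(p,z):
    d=Rw@T[:3,:3]@np.array([(p[0]-c["cx"])/c["fx"],(p[1]-c["cy"])/c["fy"],1]); o=Rw@T[:3,3]+s["eef_pos"]
    return (o+d*(z-o[2])/d[2])
rim=(l==k)&(Z>33)&(Z<37.5); print(st[k],"rim z",np.median(Z[rim]))
g=cv2.cvtColor(im,cv2.COLOR_BGR2GRAY)
wm=rim&(g>150); v,u=np.where(wm)
print("rim rect",cv2.minAreaRect(np.array([ray(p,34)[:2] for p in zip(u,v)],np.float32)))
fl=(l==k)&(Z>26)&(Z<31.5); v,u=np.where(cv2.morphologyEx(fl.astype(np.uint8),cv2.MORPH_OPEN,np.ones((3,3)))>0)
print("pocket floor rect",cv2.minAreaRect(np.array([ray(p,28)[:2] for p in zip(u,v)],np.float32)))
go(432.8,87.8,95,np.pi-.059)
E
```

```text
t: 16.7
eef_pos: [485.9, 88.2, 151.1]
tcp_rot: [3.141, 0.0, 3.082]
ft_force: [-0.1, -0.7, -1.2]
opening: 0.315
[ 253  123  122   73 8195] rim z 34.850047061737385
rim rect ((432.90972900390625, 85.80601501464844), (89.40380859375, 53.07830810546875), 86.6495590209961)
pocket floor rect ((433.2838439941406, 85.5277328491211), (70.70459747314453, 33.87507629394531), 86.65020751953125)
t 16.75 pos [486.   88.5 151.1] rot [3.1413e+00 1.0000e-04 3.0830e+00] F [ 0.  -0.2 -1.2] op 0.317 
 shift m [ 0.0531 -0.0038  0.0561] turn 0.0004 rows 1.5470607363357707
```

View pics/w7.png

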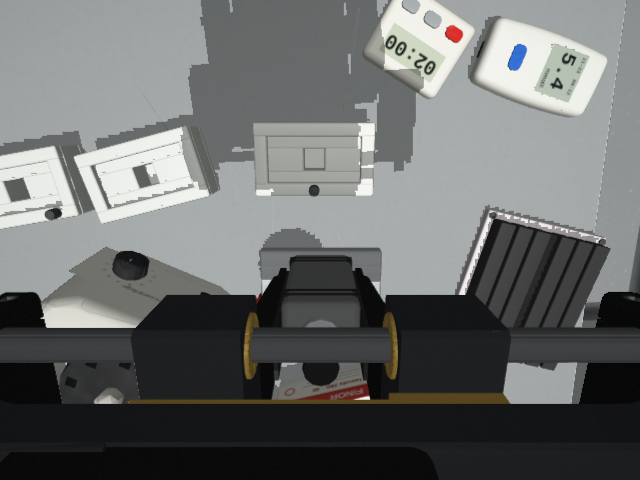

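The view shows the one-pin holder at (314,160) in front of the held gauge. Its pocket floor measures 70.7 × 33.9 mm, which is right, but y is 2 mm off the top view. The arm was still settling, so I'll measure again.

Run:
```python
from h import *
from m import *
for i in range(3): cam("wrist")
for i in range(2):
    s=env.state(); c=cam("wrist"); W=pts(c,s); Z=W[...,2]
    T=np.array(c["tool_from_camera"]);Rw=Ro.from_euler("xyz",s["tcp_rot"]).as_matrix()
    def rayw(p,z):
        d=Rw@T[:3,:3]@np.array([(p[0]-c["cx"])/c["fx"],(p[1]-c["cy"])/c["fy"],1]); o=Rw@T[:3,3]+s["eef_pos"]
        return (o+d*(z-o[2])/d[2])
    for nm,cx,cy in(("worn",433,88),("start",437,-43)):
        fl=(Z>26)&(Z<31.5)&(abs(W[...,0]-cx)<45)&(abs(W[...,1]-cy)<55)
        fl=cv2.morphologyEx(fl.astype(np.uint8),cv2.MORPH_OPEN,np.ones((3,3))); n,l,st,_=cv2.connectedComponentsWithStats(fl);k=1+st[1:,4].argmax();v,u=np.where(l==k)
        r=cv2.minAreaRect(np.array([rayw(p,28)[:2] for p in zip(u,v)],np.float32)); print(nm,r,"tool",Rw.T@(np.array([*r[0],28])-s["eef_pos"]),s["eef_pos"])
# top camera: pocket/hole-based check of holders
import m
b=box(342,250,397,298); rect(b&(m.Z>20)&(m.Z<45),34,"start top")
b=box(280,255,338,298); rect(b&(m.Z>20)&(m.Z<45),34,"worn top")
```

```text
worn ((433.03887939453125, 85.5230712890625), (70.87630462646484, 33.87879943847656), 86.74071502685547) tool [ 52.41122459  -6.05966771 123.17023477] [485.71499484  88.52967857 151.16959829]
start ((437.71356201171875, -47.431087493896484), (34.41460037231445, 70.47740936279297), 11.014841079711914) tool [  40.06295976 -138.52166637  123.15406857] [485.71499484  88.52967857 151.16959829]
worn ((432.9593811035156, 85.5241470336914), (70.79842376708984, 33.883155822753906), 86.7329330444336) tool [ 52.4085441   -5.93387279 123.20813269] [485.63215348  88.4010569  151.20475941]
start ((437.6799621582031, -47.435977935791016), (34.40579605102539, 70.38191223144531), 10.982095718383789) tool [  39.99600349 -138.39748054  123.19489646] [485.63215348  88.4010569  151.20475941]
start top [362 255  35  33 778] [439.5 -54.2] [53.9 67.8] 10.8 medz 32.468408809277534
worn top none
```

Run:
```python
import numpy as np,cv2
for n in("top","scene"):
    W=np.load(n+"0.npz")["W"];Z=W[...,2]
    for nm,x,y in(("worn",433,88),("start",437,-43),("fit",442,-145)):
        for z0,z1,q in((31,38,"rim"),(25,31,"floor")):
            m=((Z>z0)&(Z<z1)&(abs(W[...,0]-x)<40)&(abs(W[...,1]-y)<50)).astype(np.uint8)
            if q=="floor": m=cv2.morphologyEx(m,cv2.MORPH_OPEN,np.ones((2,2)))
            k,l,st,_=cv2.connectedComponentsWithStats(m)
            if k<2: continue
            P=W[l==1+st[1:,4].argmax()][:,:2]; r=cv2.minAreaRect(P.astype(np.float32)); print(n,nm,q,len(P),np.round(r[0],1),np.round(r[1],1),round(r[2],1))
```

```text
top worn rim 572 [433.   87.5] [89.8 53.9] 86.6
top worn floor 366 [428.9  85.4] [67.7 33.2] 82.3
top start rim 705 [437.4 -43.4] [53.8 90.5] 10.7
top start floor 6 [418.6 -40.3] [4.  2.1] 88.7
top fit rim 575 [ 442.7 -145.9] [54.  90.8] 6.5
top fit floor 398 [ 440.7 -148. ] [33.6 68.4] 6.4
scene worn rim 645 [431.8  84. ] [92.4 54.8] 86.4
scene worn floor 474 [433.9  83.6] [77.7 34. ] 83.9
scene start rim 1038 [435.2 -46.3] [55.5 91.4] 11.8
scene start floor 92 [409.  -41.3] [ 4.2 62.8] 10.0
scene fit rim 1096 [ 441.1 -148.5] [55.4 91.7] 6.0
scene fit floor 807 [ 441.3 -149.7] [35.9 73.7] 7.8
```

The gauge's foot and housing both sit at tool y ≈ −0.2 in the wrist image, at two different ranges. So the wrist view is unbiased relative to the gripped gauge, and the scene camera also leans its way. I'll use the wrist offset: pocket at tool (52.4, −6.0).

```bash
python3 -m pendant '[[[0.2,0.025,-0.003,0,0],[0.2,0.0525,-0.0058,0.01,0],[0.2,0.0525,-0.0058,0.03,0],[0.2,0.0525,-0.0058,0.06,0],[0.2,0.0525,-0.0058,0.08,0],[0.2,0.0525,-0.0058,0.088,0],[0.2,0.0525,-0.0058,0.088,0],[0.2,0.0525,-0.0058,0.088,0]]]'
python3 - <<'E'
from h import *
s=env.state(); print(s["eef_pos"],s["tcp_rot"],s["ft_force"]); c=cam("wrist"); d=cam("scene")
cv2.imwrite("pics/p8.png",np.hstack([cv2.resize(c["image"][190:310,240:400],(400,300)),cv2.resize(d["image"][190:310,220:380],(400,300))]))
E
```

```text
t: 17.85
eef_pos: [433.1, 85.2, 63.9]
tcp_rot: [3.141, 0.001, 3.083]
ft_force: [0.3, -0.4, -1.6]
opening: 0.317
[433.10841696  85.23178202  63.8715707 ] [3.14144624e+00 6.22196777e-04 3.08296063e+00] [ 0.33572702 -0.39445366 -1.56334864]
```

View pics/p8.png

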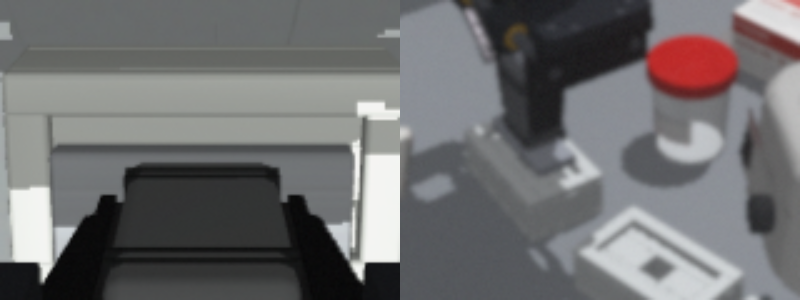

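In the left picture the foot (53–352) is slightly left of centre in the pocket (50–362), by about 0.7 mm. I'll nudge it by +0.7 mm in x and y and lower it.

```bash
python3 -m pendant '[[[0.2,0.0007,0.0007,0,0],[0.2,0.0007,0.0007,0.002,0],[0.2,0.0007,0.0007,0.004,0],[0.2,0.0007,0.0007,0.006,0],[0.2,0.0007,0.0007,0.008,0],[0.2,0.0007,0.0007,0.0085,0],[0.2,0.0007,0.0007,0.0085,0],[0.2,0.0007,0.0007,0.0085,0]]]'
python3 -m pendant '[[[0.2,0,0,0.0005,0],[0.2,0,0,0.001,0],[0.2,0,0,0.0015,0],[0.2,0,0,0.002,0],[0.2,0,0,0.002,0],[0.2,0,0,0.002,0],[0.2,0,0,0.002,0],[0.2,0,0,0.002,0]]]'
```

```text
t: 18.75
eef_pos: [432.1, 85.9, 54.8]
tcp_rot: [3.142, -0.0, 3.083]
ft_force: [-0.3, -0.0, -0.5]
opening: 0.315
t: 19.55
eef_pos: [432.1, 85.9, 52.8]
tcp_rot: [3.142, 0.0, 3.083]
ft_force: [-0.4, 0.1, -1.2]
opening: 0.315
```

```bash
python3 -m pendant '[[[0.2,0,0,0.0003,0],[0.2,0,0,0.0006,0],[0.2,0,0,0.0006,0],[0.2,0,0,0.0006,0],[0.2,0,0,0.0006,0],[0.2,0,0,0.0006,0],[0.2,0,0,0.0006,0],[0.2,0,0,0.0006,0]]]'
```

```text
t: 20.35
eef_pos: [432.1, 85.9, 52.8]
tcp_rot: [3.141, 0.001, 3.083]
ft_force: [-2.2, -1.0, 11.3]
opening: 0.314
```

Contact with the pocket floor at the expected height. Now release: open, then go up.

```bash
python3 -m pendant '[[[0.4,0,0,-0.0005,0],[0.6,0,0,-0.0005,0],[0.8,0,0,-0.0005,0],[0.9,0,0,-0.0005,0],[0.9,0,0,-0.0005,0],[0.9,0,0,-0.0005,0],[0.9,0,0,-0.0005,0],[0.9,0,0,-0.0005,0]]]'
python3 -m pendant '[[[0.9,0,0,-0.01,0],[0.9,0,0,-0.03,0],[0.9,0,0,-0.06,0],[0.9,0,0,-0.09,0],[0.9,0,0,-0.12,0],[0.9,0,0,-0.12,0],[0.9,0,0,-0.12,0],[0.9,0,0,-0.12,0]]]'
python3 - <<'E'
from h import *
for i in range(2): cam("top")
s=env.state(); c=cam("wrist"); W=pts(c,s); Z=W[...,2]; cv2.imwrite("pics/w9.png",c["image"])
for n,a,b in(("housing top",91,99),("rim",33,37.5)):
    m=(Z>a)&(Z<b)&(abs(W[...,0]-433)<35)&(abs(W[...,1]-87)<50); r=cv2.minAreaRect(W[m][:,:2].astype(np.float32)); print(n,m.sum(),np.median(Z[m]),r)
m=(Z>99)&(Z<130)&(abs(W[...,0]-433)<20)&(abs(W[...,1]-87)<20); print("cap top z",np.percentile(Z[m],[50,90]),m.sum())
print(s["opening"],s["ft_force"],s["eef_pos"])
E
```

```text
t: 21.15
eef_pos: [432.1, 85.9, 52.7]
tcp_rot: [3.142, -0.0, 3.083]
ft_force: [-1.2, -0.1, 0.6]
opening: 0.886
t: 21.95
eef_pos: [431.6, 85.8, 172.2]
tcp_rot: [-3.142, -0.001, 3.083]
ft_force: [-0.3, -0.1, 0.1]
opening: 0.902
housing top 1129 96.58516977505728 ((431.9886779785156, 85.11904907226562), (29.91446876525879, 25.38411521911621), 87.0020751953125)
rim 3943 35.144131661964394 ((432.80987548828125, 85.6287841796875), (89.86764526367188, 54.07786178588867), 86.60860443115234)
cap top z [118.24747844 119.95926663] 489
0.9008153289112346 [ 0.10031389 -0.39628827 -0.04607666] [431.62220936  85.83204666 171.88602839]
```

View pics/w9.png

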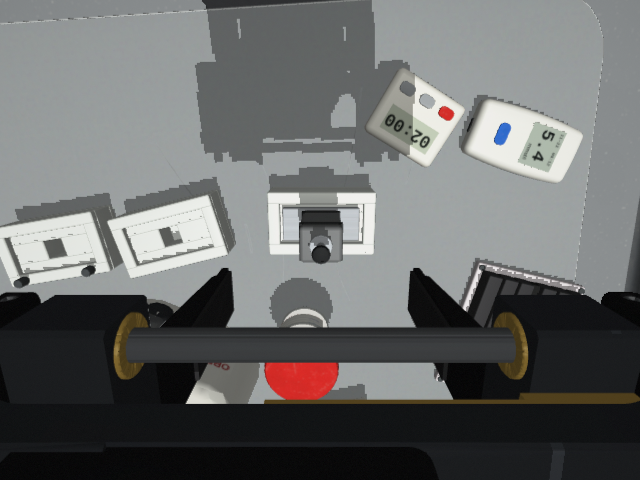

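The gauge stands upright in the one-pin holder. It is centred to within 1 mm, with its top at seated height (96.6 against 96), and the cap is about 22.5 mm out.

```bash
python3 -c "
from cell import env
print(env.job_done())"
```

```text
the job is handed in; nothing more can be done
None
```

I measured the groove and put the gauge in the one-pin (worn) holder. The job was handed in about 22 s into the 48 s allowed; no verdict is reported.

- **Pressing:** the foot lay flat across the wide groove. The wrist force held at about 11 to 12 N, roughly 13 N on the tread with the gauge's weight, for over a second. I saw no reading near 20 N.
- **Reading:** the cap rose from 9 mm to about 22.5–23 mm above the housing, so the probe is in by about 14 mm and about 5 mm still sticks out. The depth image of the tread gave about the same, 5.1 mm from ribs to groove floor, so the tread is worn.
- **Last checks:** the gauge stands upright in the pocket, within 1 mm of its middle, at seated height. The gripper is open and about 120 mm above it, and nothing round about looked moved.
- **Disagreements:** the three cameras differed by 2 to 3.5 mm on the holder's y position. I used the wrist view, corrected by 0.7 mm after a close look. The force on setting down briefly read 11 N, well within limits. The slope I fitted to the housing's top (0.22) did not fit its upright front face; I took it for edge blur in the depth image.

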